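Put the mixed-up lids back on their own tins

TASK

The lids of the enamel tins have been mixed up: the square lid is lying loose on top of the round tin, and the square tin stands open. Put the square lid on the square tin and the round lid that fits on the round tin, each sitting fully down over its rim. The biggest round lid belongs to another tin: leave it, the two tins and the things round about standing where they are.

Things in the scene. Friction and masses are not known exactly. Their poses are not given: they have to be found in the camera images.
- round_tin: Open round tin, blue enamel with a steel rim, loose, about 0.7 kg: outer diameter 100 mm, 90 mm high, wall 3 mm. Origin: centre of its underside, z up.
- square_tin: Open square tin with cut-off corners, blue enamel with a steel rim, loose, about 0.7 kg: 84 x 84 mm outside along its x and y axes, 90 mm high, wall 3 mm. Origin: centre of its underside, z up.
- square_lid: Square white enamel lid, outside 92 x 92 mm, inside 88 x 88 mm along its x and y (any quarter turn fits the square tin), about 0.14 kg; skirt 12 mm deep, plate top at z = 15 mm. Wooden bar grip along x: 60 x 14 mm, from z = 15 to 45 mm. Origin: centre of the skirt's lower edge; seated when 78 mm above its tin's origin. At first it lies on the round tin's rim, 90 mm above that tin's origin.
- round_lid: Round white enamel lid that fits the round tin: outside diameter 108 mm, inside 104 mm, about 0.14 kg; skirt 12 mm deep, plate top at z = 15 mm. Wooden bar grip along x: 60 x 14 mm, from z = 15 to 45 mm. Origin: centre of the skirt's lower edge; seated when 78 mm above its tin's origin. At first it lies on the table, grip up.
- spare_lid: The biggest round white enamel lid, outside diameter 136 mm, with the same skirt, plate and bar grip as the others (45 mm high in all); it lies on the table and fits neither tin; to be left alone. Origin: centre of its underside.
- shaker: Cream shaker with a dark cap, 58 mm diameter, 101 mm high, bystander. Origin: centre of its underside.
- measure_cup: Cream measuring cup, 66 mm wide, 60 mm high, with a flat handle, 124 mm long in all (y axis; the handle points to -y), bystander. Origin: centre of its underside.
Mind the look-alikes: they are no part of the job. Leave any purple or yellow look-alike of the round_lid alone.

How it is judged:
At the end, for the whole second after the job is handed in: The square lid on the square tin and the fitting round lid on the round tin: centred to 6 mm, level to 3 degrees, down on the rim to 3.5 mm, at rest. Tins upright and moved under 40 mm; the biggest lid, shaker and measuring cup moved under 30 mm (horizontal distance between square_lid and square_tin below 0.006 m and z of square_lid in the frame of square_tin between 0.072 and 0.0815 m and angle between the z axis of square_lid and the z axis of square_tin, either way round below 0.05 rad and linear speed of each of square_lid, round_lid below 0.02 m/s and horizontal distance between round_lid and round_tin below 0.006 m and z of round_lid in the frame of round_tin between 0.072 and 0.0815 m and angle between the z axis of round_lid and the z axis of round_tin, either way round below 0.05 rad and distance of each of round_tin, square_tin from where it was at the start of the episode below 0.04 m and angle between each of round_tin, square_tin's own z axis and vertical below 0.06 rad and distance of each of spare_lid, shaker, measure_cup from where it was at the start of the episode below 0.03 m); the robot touches nothing.
It fails at once if a tin is tipped by more than 25 degrees (angle between any of round_tin, square_tin's own z axis and vertical above 0.44 rad).
It fails at once if the biggest lid or another bystander is shifted by more than 50 mm (distance of any of spare_lid, shaker, measure_cup from where it was at the start of the episode above 0.05 m).
It also fails if it takes over 64 s, if anything falls off the work surface, if the arm or the gripper's body presses on something with over 40 N, if the wrist force passes 120 N, or if a joint passes its speed limit or range.

ROBOT

A 7-joint arm with a two-finger parallel gripper is mounted at the origin on a cart in front of the work surface, level with it; the furniture and walls round the work are solid. World frame = base frame: x ahead of the robot, y to its left, z up, the work surface at z = 0. Lengths are in m, angles in rad, forces in N, time in s.
With the tool pointing down it reaches from about 0.4 to 0.875 m from the base axis. Payload 4.4 kg.
Tool frame: the origin (TCP) lies on the centre line of the jaws, within the pads' length; the fingertips stand 22 mm ahead of it and the grasp point (between the pads) lies 3 mm ahead of it; z points along the fingers, y is the line along which they close (so a half turn about z gives the same grasp; the last joint's range is limited). The gripper opens to 85 mm and grips with 20 to 120 N. Pads are 22 mm wide; open, the fingers measure 114 mm over their backs; the gripper's body (76 mm by 85 mm) begins 54 mm behind the grasp point. The pads swing forward as they close: fully open they stand 13 mm farther back than shut.
Start: joints at [1.075, 0.628, 0.038, 1.517, -0.027, 0.996, -0.02], TCP at [0.271, -0.591, 0.253] pointing down, gripper open.
Joint ranges: [-3.06, 3.06], [-0.37, 2.12], [-1.25, 1.32], [0.18, 2.47], [-1.1, 4.24], [0.23, 1.98], [-2.94, 2.94]. Speed limits (rad/s): [2.57, 2.57, 3.14, 3.14, 3.14, 3.14, 3.14].

INTERFACE

Orientations are given as [roll, pitch, yaw] about the fixed x, y, z axes, in that order (R = Rz(yaw) Ry(pitch) Rx(roll)).
In Python, from station import observe, viewer, workorder, nets gives the robot as it stands.
- The arm moves only by the tool play_rows, never from a script. Its argument "targets" is a list that holds one entry, the list of rows, each a list of 5 numbers: the shift along the world's x, y, z scaled (see below), then the turn about the world's z scaled (see below), then the opening, from -1 (shut) to 1 (fully open). In form: [[[x, y, z, twist, gripper], ...]]. A call has 1 to 10 rows; each row is the pose to reach, as a shift and turn from the pose commanded when the call began; what a row does not reach only later rows make up. The controller multiplies each number of a shift by 150 mm and each number of a turn by 45 degrees. A row lasts 1/10 s, in which the tool goes at most 50 mm and 8.59 degrees, less where a joint would pass 70% of its speed; a pose out of reach is approached as far as the arm can. A call with a number of a shift or a turn outside -1 to 1 is refused whole. A call with a gripper value outside its range is refused whole. The fingers move at their own pace and stop on an object; "newtons" is the grip in N (left out, the last holds). Time passes only in rows, so rows that repeat a pose let the fingers close. It gives the time, the measured TCP pose, the force, the opening and the grip force at its end, in the units of the state.
- observe(): the state, without advancing time (a new reading comes with each control period).
- viewer.snapshot(name): name is "scene" or "top" or "wrist"; returns the picture (384x512x3 uint8, red, green, blue); there is no depth.
- viewer.get_calibration(name): a dict with "camera_matrix" (3x3 intrinsics, pixels), "R" (3x3) and "t" (3): a world point X has camera coordinates R X + t. Camera axes: x right, y down, z forward; pixel columns grow to the right and rows downward; lengths in m; the calibration is good to about 2 mm. The wrist camera is an equidistant fisheye: a pixel r from the principal point sees the ray r / f radians off the axis. A picture is of the moment at which its call begins: read the wrist's pose just before it. get_calibration takes no time and is no camera call; for the wrist camera it gives the pose at the moment of the call.
- workorder.job_done(): hands the job in; it is judged then, once.
Trained networks look in the newest picture that a camera, given by its name, has taken for a name from the list of things; names that differ only in an ending like _2 or _b are one class to them, and where a whole thing is asked for, a point or a joint stands for the part that bears it (a point fixed in the world has none). Each returns a list of dicts, best first, with "score" (0 to 1); they miss things now and then, are a little off and sometimes report something else, mostly with a low value. They report only what shows in the picture. A call takes as long as a camera call. They do not tell look-alikes from the thing itself.
- nets.spot_in(camera, target): "at" ([column, row] in pixels, amid what is visible of it).
The state is a dict: "time_s": time; "joints": joint angles; "joint_vel": joint speeds; "effort": joint torques, N m; "tcp_pos": TCP position; "orientation": TCP orientation; "wrist_force": force on the tool from outside, world axes, zero at the start; "wrist_torque": the same for the moment, N m; "grip_width": finger opening in m; "grip_force": force on a finger pad.
Only numpy, scipy, OpenCV 4.12 (cv2) and the standard library are available. Lean on these libraries where they do the work, as an engineer would, in place of code of your own. Each camera call takes 0.05 s, during which the arm holds its last target. There are 200 camera calls.

## Working session

There is one attempt and no reset: what is moved stays moved. The work goes in short steps, Python scripts to look and compute and a tool call to move; the robot and the scene stay as the last step left them, time stands still between calls to the robot, and variables do not carry over. Pictures are saved under pics/ and viewed, at most 14 in all, crops included, and the job is handed in when it is done.

Besides the shell and the picture viewer there is one more tool, called after "Request:" as name(argument=value, ...) on one line, values as JSON. play_rows: Moves the arm, as the interface text tells. Its arguments: {"type":"object","properties":{"targets":{"type":"array","items":{"type":"array","items":{"type":"array","items":{"type":"number"}}}},"newtons":{"type":"number"}},"required":["targets"]}

```bash
mkdir -p pics
cat > h.py <<'E'
import numpy as np, cv2
from station import observe, viewer, workorder, nets
def ray(cam,px,cal=None):
    c=cal or viewer.get_calibration(cam)
    K=np.array(c["camera_matrix"]);R=np.array(c["R"]);t=np.array(c["t"])
    d=np.linalg.inv(K)@[px[0],px[1],1]
    if cam=="wrist":
        r=np.hypot(d[0],d[1]); d=np.array([*(d[:2]/max(r,1e-9)*np.sin(r)),np.cos(r)])
    return -R.T@t, R.T@d
def at_z(cam,px,z,cal=None):
    o,d=ray(cam,px,cal); return o+d*(z-o[2])/d[2]
def proj(cam,X,cal=None):
    c=cal or viewer.get_calibration(cam)
    p=np.array(c["R"])@np.array(X)+np.array(c["t"]);K=np.array(c["camera_matrix"])
    if cam=="wrist":
        r=np.hypot(p[0],p[1]);th=np.arctan2(r,p[2]);p=np.array([p[0]/r*th,p[1]/r*th,1])
    else: p=p/p[2]
    return (K@p)[:2]
def save(cam,name):
    im=viewer.snapshot(cam); cv2.imwrite(f"pics/{name}.png",im[:,:,::-1]); return im
E
python3 - <<'E'
from h import *
s=observe(); print({k:np.round(v,3) for k,v in s.items()})
a=save("top","top0");b=save("scene","scene0")
for c in("top","scene"):
    k=viewer.get_calibration(c); print(c,np.round(k["camera_matrix"],1).tolist(),np.round(-np.array(k["R"]).T@k["t"],3))
    for n,z in dict(round_tin=.09,square_tin=.09,square_lid=.105,round_lid=.015,spare_lid=.015,shaker=.1,measure_cup=.06).items():
        for r in nets.spot_in(c,n)[:3]: print(n,np.round(r["at"]),round(r["score"],2),np.round(at_z(c,r["at"],z)[:2],3))
E
```

```text
{'time_s': np.float64(0.0), 'joints': array([ 1.075,  0.629,  0.038,  1.518, -0.027,  0.996, -0.02 ]), 'joint_vel': array([ 0.   ,  0.   ,  0.001,  0.   ,  0.   , -0.   , -0.001]), 'effort': array([-0.0000e+00, -5.6340e+01,  1.2260e+00, -1.9344e+01,  1.1000e-02,
        1.0000e-02, -0.0000e+00]), 'tcp_pos': array([ 0.271, -0.59 ,  0.252]), 'orientation': array([-3.14,  0.  ,  0.43]), 'wrist_force': array([ 0.895,  0.129, -0.034]), 'wrist_torque': array([0.052, 0.043, 0.022]), 'grip_force': np.float64(0.0), 'grip_width': np.float64(0.085)}
top [[375.0, 0.0, 253.2], [0.0, 375.0, 193.8], [0.0, 0.0, 1.0]] [ 0.263 -0.07   1.523]
round_tin [246. 185.] 0.64 [ 0.511 -0.039]
square_tin [290. 166.] 0.95 [ 0.585 -0.211]
square_lid [242. 169.] 0.82 [ 0.573 -0.025]
round_lid [337. 192.] 0.7 [ 0.495 -0.41 ]
round_lid [372. 228.] 0.62 [ 0.346 -0.544]
round_lid [368. 174.] 0.62 [ 0.567 -0.54 ]
spare_lid [198. 202.] 0.7 [0.456 0.155]
shaker [147. 174.] 0.52 [0.556 0.344]
measure_cup [129. 196.] 0.57 [0.474 0.422]
scene [[479.8, 0.0, 257.3], [0.0, 479.8, 193.3], [0.0, 0.0, 1.0]] [-0.68  -1.561  0.89 ]
round_tin [274. 194.] 0.57 [ 0.483 -0.141]
square_tin [308. 207.] 0.63 [ 0.506 -0.322]
square_lid [275. 179.] 0.68 [ 0.568 -0.041]
round_lid [361. 244.] 0.95 [ 0.548 -0.564]
round_lid [318. 236.] 0.85 [ 0.469 -0.42 ]
round_lid [317. 267.] 0.63 [ 0.313 -0.574]
spare_lid [224. 189.] 0.59 [0.449 0.19 ]
shaker [230. 168.] 0.64 [0.509 0.222]
shaker [274. 180.] 0.18 [ 0.566 -0.039]
measure_cup [202. 173.] 0.43 [0.419 0.335]
```

View pics/top0.png

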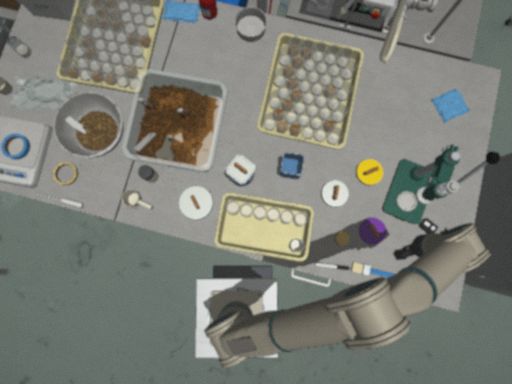

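View pics/scene0.png

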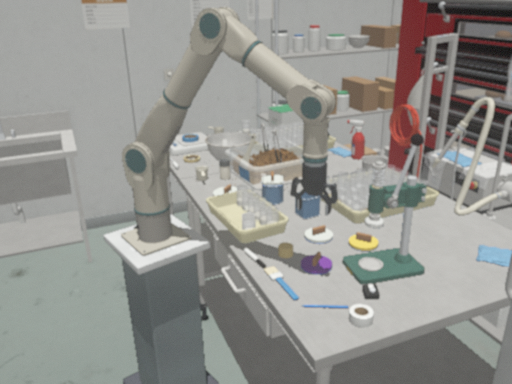

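The top view shows the square lid on the round tin near (240,169), the open square tin at (290,166) and the white round lid at (335,193). The spare lid is at (195,203). The yellow and purple look-alikes are at (370,172) and (373,231).

Request:
play_rows(targets=[[[0.3, 0.3, 0.2, 0, 1], [0.6, 0.6, 0.4, 0, 1], [0.85, 0.85, 0.6, 0, 1], [1, 1, 0.7, 0, 1], [1, 1, 0.7, 0, 1], [1, 1, 0.7, 0, 1]]], newtons=40)

```text
time_s: 1.4
tcp_pos: [0.4272, -0.4364, 0.3612]
orientation: [3.138, -0.006, 0.439]
wrist_force: [0.9, -0.1, 0.5]
grip_width: 0.0854
grip_force: 0.0
```

Run:
```python
from h import *
s=observe(); print(s["time_s"],s["tcp_pos"],s["orientation"])
c=viewer.get_calibration("wrist");print(np.round(c["camera_matrix"],1).tolist(),np.round(c["R"],2).tolist(),-np.array(c["R"]).T@c["t"])
save("wrist","w0")
for n,z in dict(round_tin=.09,square_tin=.09,square_lid=.105,round_lid=.015).items():
    for r in nets.spot_in("wrist",n)[:3]: print(n,np.round(r["at"]),round(r["score"],2),np.round(at_z("wrist",r["at"],z,c)[:2],3))
```

```text
1.4 [ 0.42716039 -0.43643316  0.3612374 ] [ 3.13809998 -0.00638898  0.43949631]
[[297.3, 0.0, 257.7], [0.0, 297.3, 195.9], [0.0, 0.0, 1.0]] [[0.43, -0.9, 0.0], [-0.87, -0.41, 0.28], [-0.25, -0.12, -0.96]] [ 0.49244443 -0.40486634  0.48134381]
round_tin [82.  9.] 0.64 [ 0.541 -0.097]
square_tin [174.  11.] 0.72 [ 0.575 -0.243]
square_lid [45.  8.] 0.61 [ 0.526 -0.031]
round_lid [253. 110.] 0.92 [ 0.492 -0.399]
round_lid [291. 232.] 0.73 [ 0.336 -0.544]
round_lid [355. 104.] 0.55 [ 0.575 -0.54 ]
```

View pics/w0.png

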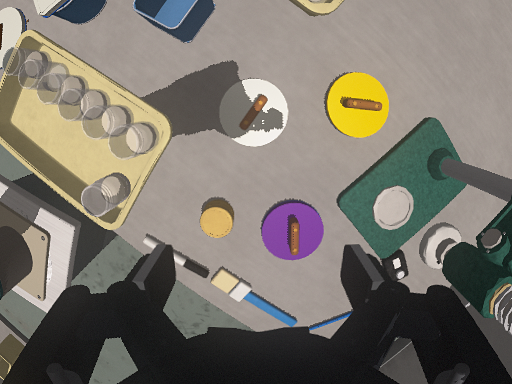

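The wrist view shows the white round lid at (253,112), its bar running from (246,127) to (264,96). Next I fly to the tins.

Request:
play_rows(targets=[[[0.15, 0.33, 0, 0, 1], [0.3, 0.66, 0, 0, 1], [0.4, 1, 0, 0, 1]]])

```text
time_s: 1.95
tcp_pos: [0.4771, -0.3021, 0.3574]
orientation: [-3.141, 0.0, 0.426]
wrist_force: [0.9, 0.4, 0.4]
grip_width: 0.0856
grip_force: 0.0
```

Request:
play_rows(targets=[[[0, 0.33, 0, 0, 1], [0, 0.66, 0, 0, 1], [0, 0.9, 0, 0, 1], [0, 0.9, 0, 0, 1], [0, 0.9, 0, 0, 1]]])

```text
time_s: 2.45
tcp_pos: [0.4769, -0.168, 0.3581]
orientation: [3.141, 0.001, 0.429]
wrist_force: [-0.3, -0.7, -0.3]
grip_width: 0.0853
grip_force: 0.0
```

Run:
```python
from h import *
s=observe(); print(s["time_s"],s["tcp_pos"],s["orientation"],s["joints"])
c=viewer.get_calibration("wrist"); import json
json.dump({k:np.array(v).tolist() for k,v in c.items()},open("c1.json","w"))
save("wrist","w1")
for n,z in dict(round_tin=.09,square_tin=.09,square_lid=.105).items():
    for r in nets.spot_in("wrist",n)[:3]: print(n,np.round(r["at"]),round(r["score"],2),np.round(at_z("wrist",r["at"],z,c)[:2],3))
```

```text
2.45 [ 0.4768772  -0.16800512  0.3580939 ] [3.14117519e+00 8.12074069e-04 4.29319927e-01] [ 0.30777837  0.30819393 -0.03379267  1.76159633  0.01262978  1.07234897
 -0.87194123]
round_tin [212.  84.] 0.93 [ 0.549 -0.069]
square_tin [326.  99.] 0.64 [ 0.595 -0.212]
square_lid [181.  56.] 0.94 [ 0.568 -0.02 ]
```

View pics/w1.png

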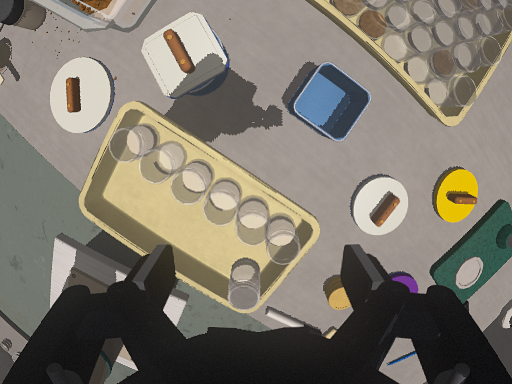

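```bash
cat >> h.py <<'E'
from scipy.optimize import minimize
import json
def box(x,y,yaw,pts,zs):
    p=np.array(pts)@np.array([[np.cos(yaw),np.sin(yaw)],[-np.sin(yaw),np.cos(yaw)]])+[x,y]
    return np.array([[*q,z] for z in zs for q in p])
GRIP=[[-.03,-.007],[.03,-.007],[.03,.007],[-.03,.007]]
h,k=.042,.030
SQ=[[h,k],[k,h],[-k,h],[-h,k],[-h,-k],[-k,-h],[k,-h],[h,-k]]
def circ(r): a=np.linspace(0,2*np.pi,60,endpoint=False); return np.c_[r*np.cos(a),r*np.sin(a)]
def hull(cam,P,c): return cv2.convexHull(np.array([proj(cam,p,c) for p in P],np.float32))
def fit(cam,c,mask,pts,zs,x0,fixyaw=False,S=4):
    """maximise IoU of hull silhouette with mask (upscaled S)"""
    ys,xs=np.nonzero(mask); a,b=max(xs.min()-12,0),max(ys.min()-12,0); m=mask[b:ys.max()+12,a:xs.max()+12]
    m=cv2.resize(m.astype(np.float32),None,fx=S,fy=S,interpolation=cv2.INTER_LINEAR)
    def cost(v):
        H=hull(cam,box(v[0],v[1],0 if fixyaw else v[2],pts,zs),c).reshape(-1,2)
        H=(H-[a,b]+.5)*S-.5
        r=np.zeros(m.shape,np.float32); cv2.fillConvexPoly(r,np.round(H*16).astype(np.int32),1,shift=4)
        return 1-np.minimum(r,m).sum()/np.maximum(r,m).sum()
    best=None
    for y0 in ([0] if fixyaw else np.arange(0,np.pi,np.pi/6)):
        v0=np.array([x0[0],x0[1],y0]); sx=np.array([v0,v0+[.01,0,0],v0+[0,.01,0],v0+[0,0,.2]])
        r=minimize(cost,v0,method="Nelder-Mead",options=dict(initial_simplex=sx,xatol=1e-4,fatol=1e-5,maxiter=250))
        if best is None or r.fun<best.fun: best=r
    return best.x,best.fun
def near(mask,px,R):
    """largest connected blob whose pixels lie within R of px"""
    m=np.zeros(mask.shape,np.uint8); cv2.circle(m,tuple(int(v) for v in px),R,1,-1); m&=mask.astype(np.uint8)
    n,l,st,_=cv2.connectedComponentsWithStats(m); return l==1+np.argmax(st[1:,4])
def brown(im):
    hsv=cv2.cvtColor(im,cv2.COLOR_RGB2HSV); return ((hsv[...,0]<18)|(hsv[...,0]>172))&(hsv[...,1]>100)
def blue(im):
    hsv=cv2.cvtColor(im,cv2.COLOR_RGB2HSV); return (hsv[...,0]>98)&(hsv[...,0]<122)&(hsv[...,1]>70)
E
python3 - <<'E'
from h import *
c=json.load(open("c1.json")); im=cv2.imread("pics/w1.png")[:,:,::-1].copy()
br=brown(im);bl=blue(im); ov=im.copy()
def draw(pts,zs,v,col): cv2.polylines(ov,[np.round(hull("wrist",box(*v,pts,zs),c)*16).astype(np.int32)],True,col,1,cv2.LINE_8,4)
for n,px,R,z in(("sq",(178,52),35,.105),("rl",(385,208),26,.015),("spare",(74,95),26,.015)):
    m=near(br,px,R); ov[m]=ov[m]//2
    v,f=fit("wrist",c,m,GRIP,[z,z+.03],at_z("wrist",px,z+.02,c)); print(n,m.sum(),np.round(v,4),np.degrees(v[2])%180,round(f,3)); draw(GRIP,[z,z+.03],v,(0,255,0))
    H=[[-.046,-.046],[.046,-.046],[.046,.046],[-.046,.046]] if n=="sq" else circ(.054 if n=="rl" else .068)
    draw(H,[z],v,(0,255,0))
m=near(bl,(332,101),48)
v,f=fit("wrist",c,m,SQ,[0,.09],at_z("wrist",(332,101),.07,c)); print("tin",m.sum(),np.round(v,4),np.degrees(v[2])%90,f)
draw(SQ,[0.09],v,(255,0,0))
draw(SQ,[0.0],v,(255,255,0))
cv2.imwrite("pics/o1.png",cv2.resize(ov[:250,:440],None,fx=1.8,fy=1.8)[:,:,::-1])
E
```

```text
sq 472 [ 0.5736 -0.0168  0.9841] 56.38498732775811 0.365
rl 205 [ 0.4874 -0.41    2.8833] 165.2037824805418 0.634
spare 420 [0.4536 0.1659 0.3918] 22.447657837429478 0.258
tin 2740 [ 0.5968 -0.2223  1.5039] 86.16836720187565 0.335402250289917
```

View pics/o1.png

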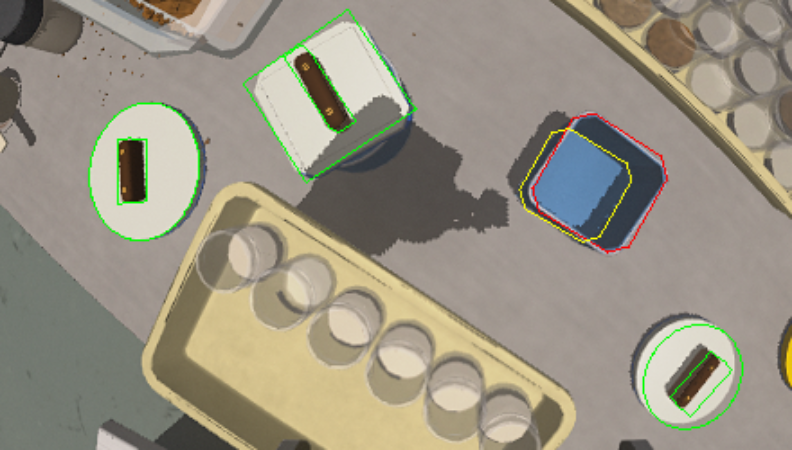

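Request:
play_rows(targets=[[[0.17, 0.27, -0.1, 0.19, 1], [0.33, 0.53, -0.2, 0.38, 1], [0.5, 0.8, -0.2, 0.57, 1], [0.5, 0.8, -0.2, 0.7, 1], [0.5, 0.8, -0.2, 0.7, 1], [0.5, 0.8, -0.2, 0.7, 1]]])

```text
time_s: 3.25
tcp_pos: [0.552, -0.0494, 0.3279]
orientation: [-3.141, 0.001, 0.974]
wrist_force: [-0.5, -0.3, -0.2]
grip_width: 0.0853
grip_force: 0.0
```

Run:
```python
from h import *
s=observe(); print(s["time_s"],s["tcp_pos"],s["orientation"],s["joints"])
c=viewer.get_calibration("wrist"); print(-np.array(c["R"]).T@c["t"])
json.dump({k:np.array(v).tolist() for k,v in c.items()},open("c2.json","w"))
im=save("wrist","w2")
for n,z in dict(square_tin=.09,square_lid=.105).items():
    for r in nets.spot_in("wrist",n)[:1]:
        print(n,np.round(r["at"]),round(r["score"],2),np.round(at_z("wrist",r["at"],z,c)[:2],3))
        if n=="square_lid": p=np.array(r["at"]).astype(int)
a,b=max(p[0]-75,0),max(p[1]-65,0)
cr=cv2.resize(im[b:b+130,a:a+150],None,fx=4,fy=4,interpolation=cv2.INTER_CUBIC); print(a,b)
cv2.imwrite("pics/c2.png",cr[:,:,::-1])
```

```text
3.25 [ 0.5519608  -0.04938637  0.3279499 ] [-3.14139883e+00  1.40197692e-03  9.73854161e-01] [ 0.17099897  0.41701171 -0.19450019  1.68376301  0.09154356  1.0505927
 -0.64981579]
[0.59323076 0.01152704 0.44751286]
square_tin [337. 233.] 0.55 [ 0.591 -0.18 ]
square_lid [254. 141.] 0.75 [ 0.569 -0.016]
179 75
```

View pics/c2.png

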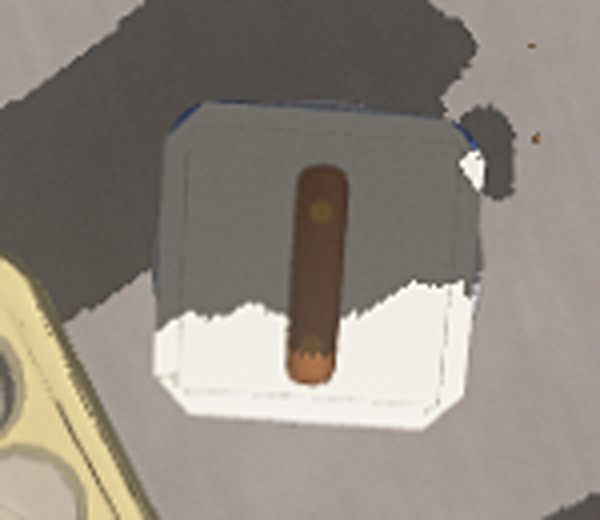

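The crop shows the lid square on, with its bar top running from crop (322,167) to (312,384).

Run:
```python
from h import *
c=json.load(open("c2.json"))
f=lambda u,v,z: at_z("wrist",((u+.5)/4-.5+179,(v+.5)/4-.5+75),z,c)
a,b=f(322,167,.135),f(312,384,.135)
print("bar",a,b,(a+b)/2,np.linalg.norm(a-b),np.degrees(np.arctan2(*(a-b)[1::-1])))
q=[f(*p,.105) for p in((207,102),(440,118),(188,412),(425,430),(165,140),(155,372))]
print(np.round(q,4)); P=[f(*p,.105) for p in((182,132),(460,135),(170,395),(455,415))]; print(np.mean(P,0))
```

```text
bar [0.5899028  0.00445903 0.135     ] [ 0.55514866 -0.04200477  0.135     ] [ 0.57252573 -0.01877287  0.135     ] 0.05802357676681061 53.20412699329499
[[ 0.5733  0.0379  0.105 ]
 [ 0.6255 -0.0031  0.105 ]
 [ 0.5163 -0.0334  0.105 ]
 [ 0.5715 -0.0775  0.105 ]
 [ 0.5572  0.0358  0.105 ]
 [ 0.5153 -0.018   0.105 ]]
[ 0.57160326 -0.02006155  0.105     ]
```

Request:
play_rows(targets=[[[0.135, 0.203, -0.3, -0.058, 1], [0.135, 0.203, -0.6, -0.058, 1], [0.135, 0.203, -0.9, -0.058, 1], [0.135, 0.203, -0.9, -0.058, 1], [0.135, 0.203, -0.9, -0.058, 1]]])

```text
time_s: 3.9
tcp_pos: [0.5726, -0.0175, 0.1939]
orientation: [-3.141, 0.001, 0.932]
wrist_force: [0.7, 0.1, 0.6]
grip_width: 0.0856
grip_force: 0.0
```

Request:
play_rows(targets=[[[0, 0, -0.2, 0, 1], [0, 0, -0.35, 0, 1], [0, 0, -0.42, 0, 1], [0, 0, -0.42, 0, 1], [0, 0, -0.42, 0, -1], [0, 0, -0.42, 0, -1], [0, 0, -0.42, 0, -1], [0, 0, -0.42, 0, -1], [0, 0, -0.42, 0, -1]]])

```text
time_s: 4.8
tcp_pos: [0.5729, -0.0167, 0.1308]
orientation: [3.141, -0.001, 0.934]
wrist_force: [-1.4, 0.9, 5.0]
grip_width: 0.0136
grip_force: 38.9
```

Request:
play_rows(targets=[[[0, 0, 0.1, 0, -1], [0, 0, 0.3, 0, -1], [0, 0, 0.6, 0, -1], [0, -0.2, 0.9, 0, -1], [0, -0.5, 1, 0, -1], [0, -0.7, 1, 0, -1], [0, -0.7, 1, 0, -1], [0, -0.7, 1, 0, -1]]])

```text
time_s: 5.6
tcp_pos: [0.5719, -0.1223, 0.2799]
orientation: [-3.14, 0.0, 0.932]
wrist_force: [0.3, 0.1, -1.8]
grip_width: 0.0135
grip_force: 39.3
```

Run:
```python
from h import *
s=observe(); print(s["time_s"],s["tcp_pos"],s["orientation"])
c=viewer.get_calibration("wrist")
json.dump({k:np.array(v).tolist() for k,v in c.items()},open("c3.json","w"))
im=save("wrist","w3")
for n,z in dict(square_tin=.09,round_tin=.09,square_lid=.2).items():
    for r in nets.spot_in("wrist",n)[:1]:
        print(n,np.round(r["at"]),round(r["score"],2),np.round(at_z("wrist",r["at"],z,c)[:2],3))
cv2.imwrite("pics/w3b.png",cv2.resize(im,(800,600),interpolation=cv2.INTER_CUBIC)[:,:,::-1])
```

```text
5.6 [ 0.57194683 -0.12233895  0.27989904] [-3.14040888e+00  1.92090407e-04  9.31924984e-01]
square_tin [348. 231.] 0.88 [ 0.619 -0.235]
round_tin [204. 103.] 0.91 [ 0.575 -0.023]
square_lid [256. 218.] 0.62 [ 0.569 -0.124]
```

View pics/w3b.png

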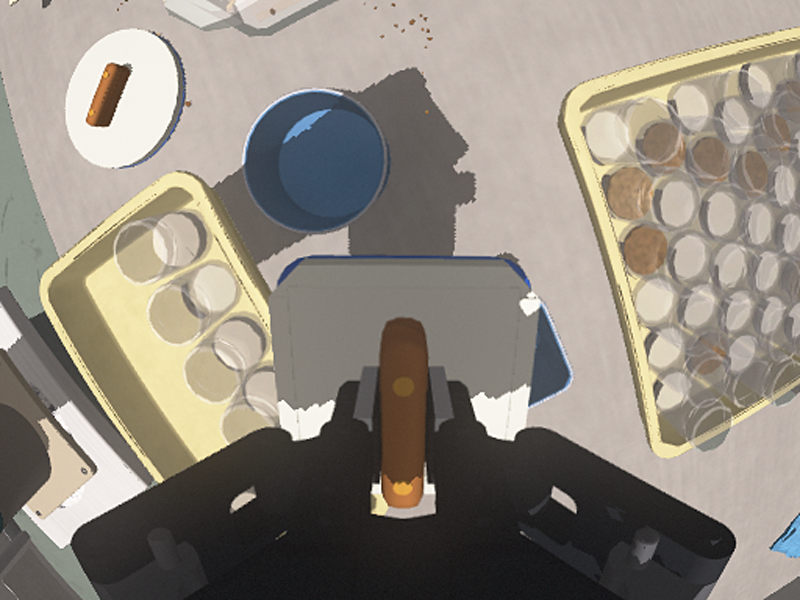

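The picture shows the lid held straight, with the round tin's rim fully visible, centred near (316,160). The square tin is half hidden, so I turn and back off to see it.

Request:
play_rows(targets=[[[0, -0.3, 0, 0.19, -1], [0, -0.6, 0, 0.38, -1], [0, -0.9, 0, 0.57, -1], [0, -1, 0, 0.7, -1], [0, -1, 0, 0.7, -1]]])

```text
time_s: 6.3
tcp_pos: [0.5718, -0.2749, 0.2794]
orientation: [-3.141, 0.001, 1.48]
wrist_force: [0.6, -0.9, -1.3]
grip_width: 0.0134
grip_force: 39.4
```

Request:
play_rows(targets=[[[0, -0.3, 0, 0, -1], [0, -0.5, 0, 0, -1], [0, -0.5, 0, 0, -1], [0, -0.5, 0, 0, -1]]])

```text
time_s: 6.7
tcp_pos: [0.5731, -0.3446, 0.2799]
orientation: [-3.141, -0.002, 1.484]
wrist_force: [0.4, 1.1, -1.2]
grip_width: 0.0132
grip_force: 39.4
```

Run:
```python
from h import *
s=observe(); print(s["time_s"],s["tcp_pos"],s["orientation"])
c=viewer.get_calibration("wrist")
json.dump({k:np.array(v).tolist() for k,v in c.items()},open("c4.json","w"))
im=save("wrist","w4")
for n,z in dict(square_tin=.09,round_tin=.09).items():
    for r in nets.spot_in("wrist",n)[:1]:
        print(n,np.round(r["at"]),round(r["score"],2),np.round(at_z("wrist",r["at"],z,c)[:2],3))
        if n[0]=="s": p=np.array(r["at"]).astype(int)
a,b=max(p[0]-75,0),max(p[1]-65,0);print(a,b)
cr=cv2.resize(im[b:b+130,a:a+150],None,fx=4,fy=4,interpolation=cv2.INTER_CUBIC)
cv2.imwrite("pics/c4.png",cr[:,:,::-1])
# w3: bar front end, and round tin
c3=json.load(open("c3.json"))
e=at_z("wrist",(404.5/1.5625-.5,318.5/1.5625-.5),.284,c3); print("lid c",e-.0295*np.array([np.cos(.93),np.sin(.93),0]))
i3=cv2.imread("pics/w3.png")[:,:,::-1]
m=near(blue(i3),(203,103),52).astype(np.uint8); cs,_=cv2.findContours(m,0,1); H=cv2.convexHull(max(cs,key=len)); m2=m*0; cv2.fillConvexPoly(m2,H,1)
print("blue ext",np.array(cv2.boundingRect(m2))*1.5625)
for d in (m2,cv2.dilate(m2,np.ones((3,3)))): print(fit("wrist",c3,d,circ(.05),[0,.09],(.575,-.02),True))
```

```text
6.7 [ 0.57313607 -0.34456049  0.27985232] [-3.14112439e+00 -2.13327547e-03  1.48387722e+00]
square_tin [269.  64.] 0.96 [ 0.595 -0.224]
193 0
lid c [ 0.57560347 -0.11739524  0.284     ]
blue ext [243.75   90.625 140.625 140.625]
(array([ 0.57119216, -0.02097917,  0.17894973]), np.float64(0.09364914894104004))
(array([ 0.57163354, -0.01997078,  0.12614187]), np.float64(0.042522549629211426))
```

View pics/c4.png

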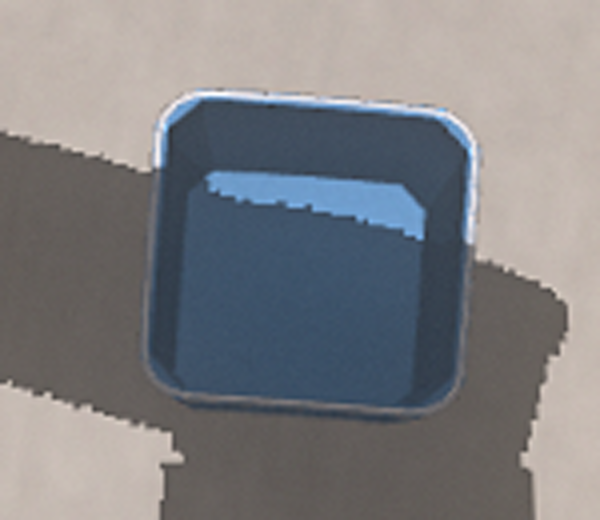

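The crop shows the square tin's rim cleanly, about 3° off the image axes, with edges at columns 150–470 and rows 95–410.

Run:
```python
from h import *
c=json.load(open("c4.json"))
f=lambda u,v,z=.09: at_z("wrist",((u+.5)/4-.5+193,(v+.5)/4-.5),z,c)[:2]
L=dict(top=(f(205,93),f(435,107)),bot=(f(190,400),f(430,412)),left=(f(157,160),f(144,345)),right=(f(477,165),f(463,370)))
for k,(a,b) in L.items(): print(k,np.degrees(np.arctan2(*(b-a)[::-1]))%90)
yaw=np.deg2rad(np.mean([np.degrees(np.arctan2(*(b-a)[::-1]))%90 for a,b in L.values()]))
ex=np.array([np.cos(yaw),np.sin(yaw)]);ey=np.array([-ex[1],ex[0]])
m=lambda k:np.mean(L[k],0)
# which axis: yaw~86 -> ex ~ +y (image up), ey ~ -x
X=[m("top")@ex,m("bot")@ex];Y=[m("left")@ey,m("right")@ey]
print("yaw",np.degrees(yaw),"c",ex*np.mean(X)+ey*np.mean(Y),"size",np.ptp(X),np.ptp(Y))
c3=json.load(open("c3.json")); t=np.array([.5719,-.1223]); d=np.array([np.cos(.932),np.sin(.932)]);n=np.array([-d[1],d[0]])
def g(u,v,z): q=at_z("wrist",((u+.5)/1.5625-.5,(v+.5)/1.5625-.5),z,c3)[:2]-t; return np.round([q@d,q@n],4)
print("plate front",g(400,265,.254),"trim",g(400,257,.239),"bar front",g(404,318,.284),"side L",g(277,300,.254),"R",g(533,320,.254),"screw",g(403,386,.284),g(403,489,.284))
# same in c2 for screws
c2=json.load(open("c2.json")); f2=lambda u,v,z:at_z("wrist",((u+.5)/4-.5+179,(v+.5)/4-.5+75),z,c2)[:2]
t=np.array([.5725,-.0188]);d=np.array([np.cos(.9286),np.sin(.9286)])
print("c2",[(f2(*p)-t)@d for p in((323,104,.105),(323,100,.09),(322,167,.135),(320,211,.135),(315,344,.135),(308,420,.105))])
```

```text
top 82.30641469295603
bot 82.62007326438422
left 81.21041159208438
right 81.19639349472178
yaw 81.83332326103661 c [ 0.59679177 -0.22192908] size 0.08255971079593813 0.08230949118490416
plate front [0.0436 0.0012] trim [0.0434 0.0013] bar front [ 0.0356 -0.0001] side L [0.032  0.0423] R [ 0.025  -0.0438] screw [0.0158 0.0002] [-0.0208  0.0001]
c2 [np.float64(0.046456788294716805), np.float64(0.04808626372818067), np.float64(0.029048923038299305), np.float64(0.017452041398394944), np.float64(-0.018046845630112277), np.float64(-0.04622109372447794)]
```

Request:
play_rows(targets=[[[0.08, 0.3, 0, -0.071, -1], [0.16, 0.6, -0.1, -0.071, -1], [0.16, 0.834, -0.3, -0.071, -1], [0.16, 0.834, -0.6, -0.071, -1], [0.16, 0.834, -0.87, -0.071, -1], [0.16, 0.834, -0.87, -0.071, -1], [0.16, 0.834, -0.87, -0.071, -1], [0.16, 0.834, -0.87, -0.071, -1]]])

```text
time_s: 7.65
tcp_pos: [0.5985, -0.2216, 0.1525]
orientation: [3.137, 0.0, 1.428]
wrist_force: [0.9, 0.3, -1.1]
grip_width: 0.0136
grip_force: 39.4
```

Run:
```python
from h import *
s=observe(); print(s["time_s"],s["tcp_pos"],s["orientation"])
c=viewer.get_calibration("wrist")
json.dump({k:np.array(v).tolist() for k,v in c.items()},open("c5.json","w"))
im=save("wrist","w5"); sc=save("scene","s5")
p=proj("scene",(.597,-.222,.1)).astype(int);print(p)
A=cv2.resize(im[80:330,110:410],(600,500)); B=cv2.resize(sc[p[1]-40:p[1]+40,p[0]-16:p[0]+16],(200,500),interpolation=cv2.INTER_CUBIC)
cv2.imwrite("pics/c5.png",np.hstack([A,B])[:,:,::-1])
```

```text
7.65 [ 0.59851975 -0.22164195  0.15247545] [3.13695765e+00 3.24795377e-04 1.42812563e+00]
[307 190]
```

View pics/c5.png

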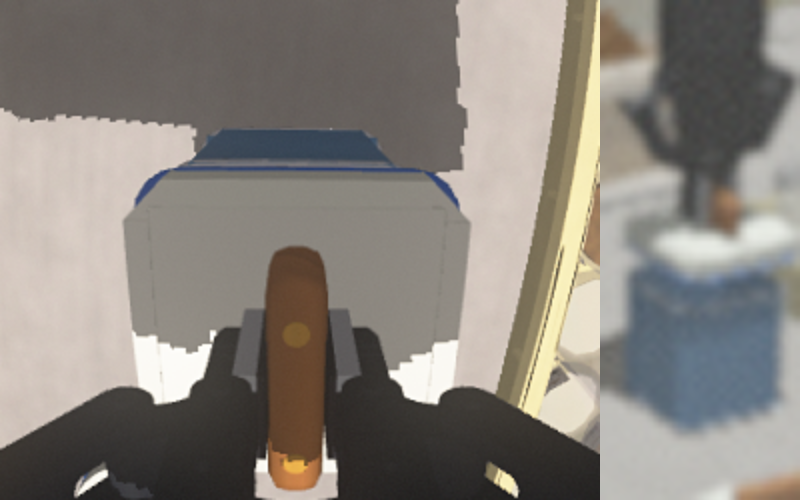

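The lid hangs centred over the square tin. I average several pose readings before lowering it.

```bash
cat >> h.py <<'E'
def avg(n=8):
    r=[];k=[]
    for i in range(n):
        viewer.snapshot("top"); s=observe(); r.append([*s["tcp_pos"],s["orientation"][2],*s["wrist_force"]])
        c=viewer.get_calibration("wrist"); k.append(-np.array(c["R"]).T@c["t"]-s["tcp_pos"])
    print("t",s["time_s"],"tcp",np.round(np.mean(r,0),4),"sd",np.round(np.std(r,0),4)[:4],"cam-tcp",np.round(np.mean(k,0),4),np.round(np.std(k,0),4)); return np.mean(r,0)
E
python3 - <<'E'
from h import *
avg(10)
for n in (4,5):
    c=json.load(open(f"c{n}.json")); print(-np.array(c["R"]).T@c["t"])
E
```

```text
t 8.25 tcp [ 0.597  -0.2219  0.1507  1.4277  0.1094 -0.1983 -1.4549] sd [0.0004 0.0002 0.0008 0.0001] cam-tcp [0.0104 0.0727 0.1196] [0.0001 0.     0.    ]
[ 0.57966253 -0.27175313  0.39965059]
[ 0.60850621 -0.14887818  0.27210381]
```

Request:
play_rows(targets=[[[0, 0.012, 0, 0, -1], [0, 0.012, -0.05, 0, -1], [0, 0.012, -0.1, 0, -1], [0, 0.012, -0.15, 0, -1], [0, 0.012, -0.15, 0, -1], [0, 0.012, -0.15, 0, -1]]])

```text
time_s: 8.85
tcp_pos: [0.5964, -0.2198, 0.1268]
orientation: [-3.141, -0.0, 1.428]
wrist_force: [0.1, 0.7, -1.1]
grip_width: 0.0133
grip_force: 39.4
```

Run:
```python
from h import *
avg(5)
```

```text
t 9.1 tcp [ 0.5967 -0.2199  0.1275  1.428  -0.3943  0.1036 -1.4892] sd [0.0001 0.     0.0002 0.0001] cam-tcp [0.0105 0.0726 0.1197] [0. 0. 0.]
```

No contact force, so the skirt is over the rim. Lower to the seat.

Request:
play_rows(targets=[[[0, 0, -0.03, 0, -1], [0, 0, -0.05, 0, -1], [0, 0, -0.06, 0, -1], [0, 0, -0.06, 0, -1]]])

```text
time_s: 9.5
tcp_pos: [0.5964, -0.2198, 0.1189]
orientation: [-3.141, 0.0, 1.428]
wrist_force: [-2.9, 0.5, 3.3]
grip_width: 0.0133
grip_force: 40.3
```

Run:
```python
from h import *
avg(5)
```

```text
t 9.75 tcp [ 0.5964 -0.2198  0.1189  1.4279 -2.5353  0.7831  5.5519] sd [0. 0. 0. 0.] cam-tcp [0.0106 0.0727 0.1196] [0. 0. 0.]
```

Request:
play_rows(targets=[[[0, 0, 0, 0, 1], [0, 0, 0, 0, 1], [0, 0, 0, 0, 1], [0, 0, 0, 0, 1], [0, 0, 0.15, 0, 1], [0, 0, 0.4, 0, 1], [0, 0, 0.7, 0, 1], [0, 0, 1, 0, 1], [0, 0, 1, 0, 1]]])

```text
time_s: 10.65
tcp_pos: [0.6005, -0.2206, 0.2753]
orientation: [3.129, 0.002, 1.428]
wrist_force: [0.6, 0.8, -0.3]
grip_width: 0.0854
grip_force: 0.0
```

Request:
play_rows(targets=[[[-0.1, -0.2, 0.05, -0.19, 1], [-0.3, -0.5, 0.1, -0.38, 1], [-0.5, -0.8, 0.2, -0.57, 1], [-0.7, -1, 0.2, -0.76, 1], [-0.9, -1, 0.2, -0.95, 1], [-1, -1, 0.2, -1, 1], [-1, -1, 0.2, -1, 1]]])

```text
time_s: 11.35
tcp_pos: [0.4439, -0.3708, 0.2982]
orientation: [-3.141, 0.002, 0.639]
wrist_force: [0.9, 0.0, -0.4]
grip_width: 0.0852
grip_force: 0.0
```

Request:
play_rows(targets=[[[0, -0.1, 0, -0.19, 1], [0, -0.2, 0, -0.38, 1], [0, -0.25, 0, -0.57, 1], [0, -0.25, 0, -0.76, 1], [0, -0.25, 0, -0.95, 1], [0, -0.25, 0, -1, 1], [0, -0.25, 0, -1, 1], [0, -0.25, 0, -1, 1]]])

```text
time_s: 12.15
tcp_pos: [0.4477, -0.4067, 0.2979]
orientation: [-3.141, -0.0, -0.139]
wrist_force: [-0.4, -0.1, 0.2]
grip_width: 0.0854
grip_force: 0.0
```

Run:
```python
from h import *
avg(3)
c=viewer.get_calibration("wrist")
json.dump({k:np.array(v).tolist() for k,v in c.items()},open("c6.json","w"))
im=save("wrist","w6")
p=None
for r in nets.spot_in("wrist","round_lid")[:3]:
    q=at_z("wrist",r["at"],.015,c)[:2];print(np.round(r["at"]),round(r["score"],2),np.round(q,3))
    if np.hypot(q[0]-.49,q[1]+.4)<.03: p=np.array(r["at"]).astype(int)
a,b=max(p[0]-75,0),max(p[1]-65,0);print(a,b)
cr=cv2.resize(im[b:b+130,a:a+150],None,fx=4,fy=4,interpolation=cv2.INTER_CUBIC)
# square lid check inset
sm=cv2.resize(im,(266,200))
out=np.zeros((600,800,3),np.uint8); out[:cr.shape[0],:cr.shape[1]]=cr; out[400:600,534:800]=sm
cv2.imwrite("pics/c6.png",out[:,:,::-1])
```

```text
t 12.3 tcp [ 0.4472 -0.407   0.2981 -0.1407  0.5337  0.4156 -0.123 ] sd [0.0002 0.0001 0.0001 0.0006] cam-tcp [ 0.0723 -0.0098  0.1197] [0. 0. 0.]
[356. 219.] 0.91 [ 0.344 -0.542]
[248. 132.] 0.6 [ 0.491 -0.399]
172 67
```

View pics/c6.png

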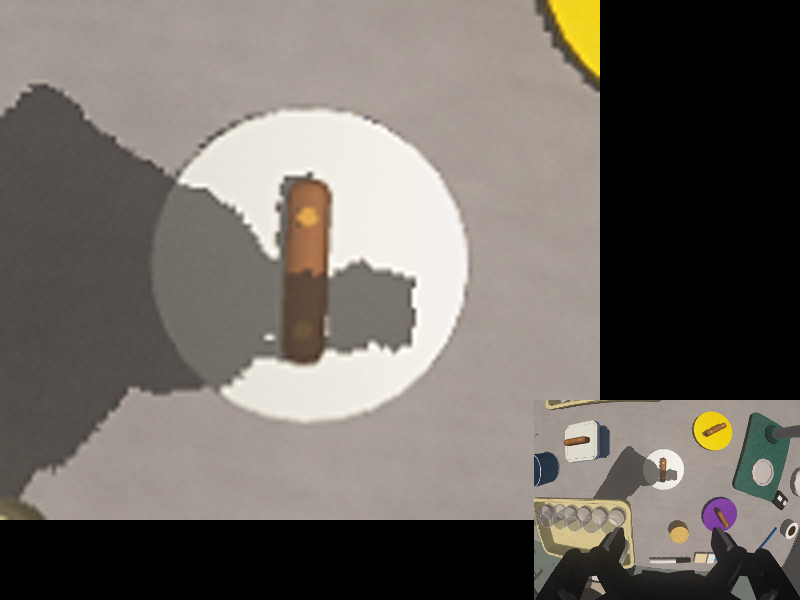

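The round lid's bar runs from crop (310,180) to (303,363), and its plate centre is at (310,264). The inset shows the square lid sitting on its tin.

Run:
```python
from h import *
c=json.load(open("c6.json"))
f=lambda u,v,z:at_z("wrist",((u+.5)/4-.5+172,(v+.5)/4-.5+67),z,c)[:2]
a,b=f(310,180,.045),f(303,363,.045)
print("bar",(a+b)/2,np.linalg.norm(a-b),np.degrees(np.arctan2(*(a-b)[::-1])))
P=[f(*p,.015) for p in((151,264),(469,264),(310,107),(310,421))];print("plate",np.mean(P,0),P[0]-P[1],P[2]-P[3])
```

```text
bar [ 0.48955289 -0.40065533] 0.057963250311367426 -10.537805129558448
plate [ 0.48971641 -0.40081498] [0.01563395 0.10680599] [ 0.10654619 -0.01561359]
```

Request:
play_rows(targets=[[[0.15, 0.042, -0.3, -0.055, 1], [0.283, 0.042, -0.6, -0.055, 1], [0.283, 0.042, -0.9, -0.055, 1], [0.283, 0.042, -1, -0.055, 1], [0.283, 0.042, -1, -0.055, 1]]])

```text
time_s: 12.9
tcp_pos: [0.4874, -0.4003, 0.1463]
orientation: [-3.14, 0.005, -0.186]
wrist_force: [0.4, -0.1, 0.5]
grip_width: 0.0852
grip_force: 0.0
```

Request:
play_rows(targets=[[[0, 0, -0.25, 0, 1], [0, 0, -0.5, 0, 1], [0, 0, -0.65, 0, 1], [0, 0, -0.717, 0, 1], [0, 0, -0.717, 0, 1], [0, 0, -0.717, 0, -1], [0, 0, -0.717, 0, -1], [0, 0, -0.717, 0, -1], [0, 0, -0.717, 0, -1], [0, 0, -0.717, 0, -1]]])

```text
time_s: 13.9
tcp_pos: [0.4892, -0.4012, 0.0414]
orientation: [3.141, -0.001, -0.186]
wrist_force: [-3.6, 2.2, 7.7]
grip_width: 0.0137
grip_force: 40.2
```

Run:
```python
from h import *
avg(4)
```

```text
t 14.1 tcp [ 0.4893 -0.4013  0.0414 -0.1859 -0.4317  0.4471  5.0931] sd [0. 0. 0. 0.] cam-tcp [ 0.0717 -0.0129  0.1197] [0. 0. 0.]
```

Request:
play_rows(targets=[[[0, 0, 0.1, 0, -1], [0, 0, 0.3, 0, -1], [0, 0, 0.6, 0, -1], [0, 0, 0.9, 0, -1], [0, 0, 1, 0, -1]]])

```text
time_s: 14.6
tcp_pos: [0.4907, -0.4027, 0.1963]
orientation: [3.138, -0.007, -0.186]
wrist_force: [0.6, -1.0, -0.9]
grip_width: 0.0136
grip_force: 39.2
```

Request:
play_rows(targets=[[[0, 0.1, 0.3, 0, -1], [-0.1, 0.35, 0.5, 0, -1], [-0.2, 0.65, 0.6, 0, -1], [-0.2, 0.9, 0.7, 0, -1], [-0.2, 1, 0.7, 0, -1]]])

```text
time_s: 15.1
tcp_pos: [0.4596, -0.2471, 0.2983]
orientation: [-3.14, -0.003, -0.182]
wrist_force: [1.0, 0.1, -2.6]
grip_width: 0.0132
grip_force: 39.5
```

Request:
play_rows(targets=[[[-0.05, 0.25, 0, 0, -1], [-0.1, 0.5, 0, 0, -1], [-0.15, 0.75, 0, 0, -1], [-0.2, 1, 0, 0, -1], [-0.2, 1, 0, 0, -1]]])

```text
time_s: 15.6
tcp_pos: [0.4277, -0.0962, 0.2956]
orientation: [-3.139, 0.002, -0.179]
wrist_force: [0.9, 0.0, -1.1]
grip_width: 0.0135
grip_force: 39.5
```

Request:
play_rows(targets=[[[0, 0.2, 0, 0, -1], [0, 0.4, 0, 0, -1], [0, 0.53, 0, 0, -1], [0, 0.53, 0, 0, -1], [0, 0.53, 0, 0, -1]]])

```text
time_s: 16.1
tcp_pos: [0.4291, -0.0224, 0.2957]
orientation: [3.141, -0.0, -0.186]
wrist_force: [0.7, -0.1, -1.8]
grip_width: 0.0136
grip_force: 39.6
```

Run:
```python
from h import *
avg(5)
s=observe()
c=viewer.get_calibration("wrist")
json.dump({k:np.array(v).tolist() for k,v in c.items()},open("c7.json","w"))
im=save("wrist","w7"); print(s["tcp_pos"])
r=nets.spot_in("wrist","round_tin")[0]; p=np.array(r["at"]).astype(int);print(p,r["score"],at_z("wrist",r["at"],.09,c))
a,b=max(p[0]-75,0),max(p[1]-65,0);print(a,b)
cr=cv2.resize(im[b:b+130,a:a+150],None,fx=4,fy=4,interpolation=cv2.INTER_CUBIC)
sm=cv2.resize(im,(266,200))
out=np.zeros((600,800,3),np.uint8); out[:cr.shape[0],:cr.shape[1]]=cr; out[400:600,534:800]=sm
cv2.imwrite("pics/c7.png",out[:,:,::-1])
```

```text
t 16.35 tcp [ 0.4291 -0.0229  0.2957 -0.1881 -0.1348 -0.1389 -1.5543] sd [0.     0.0001 0.     0.0003] cam-tcp [ 0.0718 -0.0131  0.1197] [0. 0. 0.]
[ 0.42901105 -0.02263009  0.29574123]
[232  52] 0.91 [ 0.56818489 -0.02061324  0.09      ]
157 0
```

View pics/c7.png

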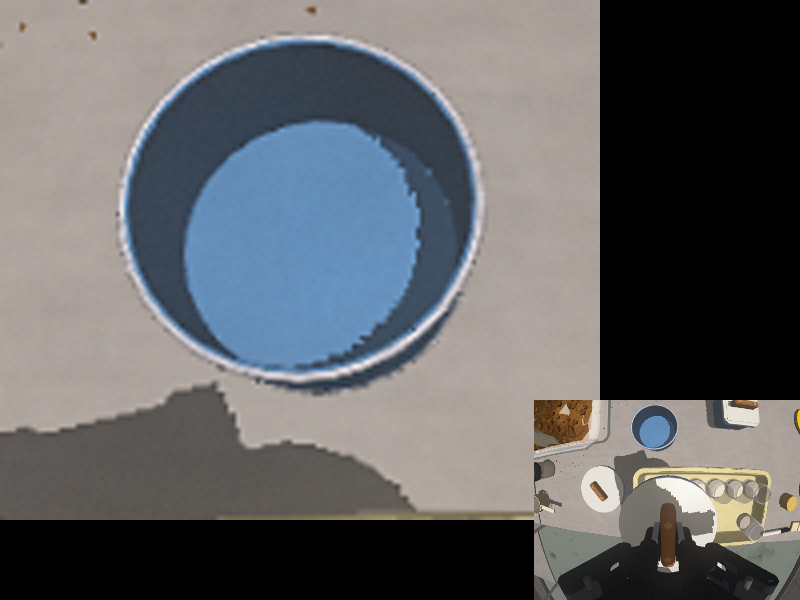

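The round tin's rim is fully visible: left (120,222), right (484,205), top (303,34), bottom (300,382).

Run:
```python
from h import *
from scipy.optimize import least_squares
c=json.load(open("c7.json"))
f=lambda u,v:at_z("wrist",((u+.5)/4-.5+157,(v+.5)/4-.5),.09,c)[:2]
P=np.array([f(*p) for p in((120,222),(484,205),(303,34),(300,382),(150,298),(455,292))])
r=least_squares(lambda v:np.hypot(*(P-v[:2]).T)-v[2],[.57,-.02,.05]);print(r.x,r.fun)
t=np.array([.4291,-.0227]);print((r.x[:2]-t)/.15)
```

```text
[ 0.57105307 -0.02070322  0.04938641] [ 3.67290547e-04 -2.25063926e-05  1.94777882e-04  9.60313253e-04
 -9.79052234e-04 -5.20823056e-04]
[0.94635381 0.01331187]
```

Request:
play_rows(targets=[[[0.25, 0.013, 0, 0, -1], [0.5, 0.013, 0, 0, -1], [0.75, 0.013, -0.1, 0, -1], [0.947, 0.013, -0.3, 0, -1], [0.947, 0.013, -0.6, 0, -1], [0.947, 0.013, -0.85, 0, -1], [0.947, 0.013, -0.94, 0, -1], [0.947, 0.013, -0.94, 0, -1], [0.947, 0.013, -0.94, 0, -1]]])

```text
time_s: 17.35
tcp_pos: [0.5722, -0.0198, 0.1561]
orientation: [-3.141, -0.002, -0.186]
wrist_force: [1.1, 0.1, -1.4]
grip_width: 0.0133
grip_force: 39.5
```

Run:
```python
from h import *
avg(8)
```

```text
t 17.75 tcp [ 0.5721 -0.0196  0.1564 -0.186   0.4099  0.2114 -1.265 ] sd [0.0005 0.0001 0.0005 0.0001] cam-tcp [ 0.0714 -0.013   0.1199] [0.0001 0.     0.0001]
```

Request:
play_rows(targets=[[[-0.006, -0.006, -0.04, 0, -1], [-0.006, -0.006, -0.09, 0, -1], [-0.006, -0.006, -0.14, 0, -1], [-0.006, -0.006, -0.19, 0, -1], [-0.006, -0.006, -0.19, 0, -1], [-0.006, -0.006, -0.19, 0, -1]]])

```text
time_s: 18.35
tcp_pos: [0.5693, -0.0203, 0.1254]
orientation: [3.141, 0.002, -0.186]
wrist_force: [-1.0, 0.1, -3.1]
grip_width: 0.0132
grip_force: 40.4
```

Run:
```python
from h import *
avg(5)
```

```text
t 18.6 tcp [ 0.5693 -0.0203  0.1257 -0.1858 -1.8153  0.6024 -2.6854] sd [0.     0.     0.0001 0.    ] cam-tcp [ 0.0721 -0.013   0.1195] [0. 0. 0.]
```

Request:
play_rows(targets=[[[0.004, 0, -0.02, 0, -1], [0.004, 0, -0.04, 0, -1], [0.004, 0, -0.045, 0, -1], [0.004, 0, -0.045, 0, -1]]])

```text
time_s: 19.0
tcp_pos: [0.5713, -0.0206, 0.12]
orientation: [-3.141, -0.001, -0.186]
wrist_force: [-2.8, -0.4, 3.6]
grip_width: 0.0137
grip_force: 41.5
```

Run:
```python
from h import *
avg(5)
```

```text
t 19.25 tcp [ 0.5713 -0.0206  0.12   -0.1861 -2.1969  0.2182  5.117 ] sd [0. 0. 0. 0.] cam-tcp [ 0.0717 -0.013   0.1198] [0. 0. 0.]
```

Request:
play_rows(targets=[[[0, 0, 0, 0, 1], [0, 0, 0, 0, 1], [0, 0, 0, 0, 1], [0, 0, 0, 0, 1], [0, 0, 0.15, 0, 1], [0, 0, 0.4, 0, 1], [0, 0, 0.7, 0, 1], [0, 0, 1, 0, 1], [0, 0, 1, 0, 1]]])

```text
time_s: 20.15
tcp_pos: [0.5747, -0.0207, 0.2758]
orientation: [-3.139, -0.013, -0.186]
wrist_force: [0.2, 0.1, 0.1]
grip_width: 0.0857
grip_force: 0.0
```

Request:
play_rows(targets=[[[-0.25, -0.2, 0.2, 0, 1], [-0.5, -0.4, 0.4, 0, 1], [-0.75, -0.5, 0.5, 0, 1], [-0.8, -0.5, 0.5, 0, 1], [-0.8, -0.5, 0.5, 0, 1], [-0.8, -0.5, 0.5, 0, 1]]])

```text
time_s: 20.75
tcp_pos: [0.4516, -0.0946, 0.3441]
orientation: [-3.141, -0.0, -0.185]
wrist_force: [0.1, 0.1, 0.5]
grip_width: 0.0859
grip_force: 0.0
```

Run:
```python
from h import *
avg(3)
c=viewer.get_calibration("wrist"); im=save("wrist","w8"); ov=im.copy()
def dr(v,pts,z,col): cv2.polylines(ov,[np.round(hull("wrist",box(*v,pts,[z]),c)*16).astype(np.int32)],True,col,1,cv2.LINE_8,4)
dr((.5713,-.0205,0),circ(.054),.093,(0,255,0)); dr((.5965,-.222,1.428),np.array([[-.046,-.046],[.046,-.046],[.046,.046],[-.046,.046]]),.093,(0,255,0))
cv2.imwrite("pics/c8.png",cv2.resize(np.hstack([im[:200,130:390],ov[:200,130:390]]),(800,308*1),interpolation=cv2.INTER_CUBIC)[:,:,::-1])
```

```text
t 20.9 tcp [ 0.4518 -0.0944  0.3437 -0.184   0.1641 -0.0939  0.362 ] sd [0.0001 0.     0.0001 0.0001] cam-tcp [ 0.0719 -0.0129  0.1196] [0.0001 0.     0.    ]
```

View pics/c8.png

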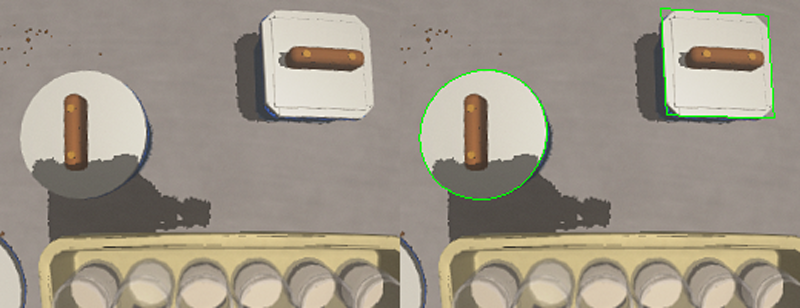

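Both lids match the outlines drawn at the seated height, level and centred, and the gripper is clear of everything. I am handing the job in.

```bash
python3 -c "
from station import workorder
print(workorder.job_done())"
```

```text
the job is handed in; nothing more can be done
None
```

I put the square lid on the square tin and the fitting round lid on the round tin. Both were seated and centred in the last wrist picture, and I handed the job in at about 21 s; it returned no verdict.

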